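# Change the axle on the V-blocks

## Robot

A 7-joint arm with a two-finger parallel gripper is mounted at the origin on the work surface. World frame = base frame: x ahead of the robot, y to its left, z up, the work surface at z = 0. Lengths are in m, angles in rad, forces in N, time in s.
With the tool pointing down it reaches from about 0.35 to 0.9 m from the base axis. Payload 8.1 kg.
Tool frame: the origin (TCP) lies at the very end of the fingers, on their centre line; the grasp point (between the pads) lies 19 mm behind it; z points along the fingers, y is the line along which they close (so a half turn about z gives the same grasp; the last joint's range is limited). The gripper opens to 85 mm and grips with 20 to 120 N. Pads are 22 mm wide; open, the fingers measure 114 mm over their backs; the gripper's body (76 mm by 85 mm) begins 54 mm behind the grasp point. The pads swing forward as they close: fully open they stand 13 mm farther back than shut.
Start: joints at [1.208, 0.434, 0.025, 1.573, -0.012, 1.134, -0.075], TCP at [0.161, -0.604, 0.231] pointing down, gripper open.
Joint ranges: [-2.62, 2.62], [-0.44, 2.09], [-1.27, 1.32], [0.08, 2.57], [-1.32, 4.46], [0.12, 2], [-2.74, 2.74]. Speed limits (rad/s): [2.22, 2.22, 3.01, 3.01, 3.14, 3.14, 3.14].

## Interface

Orientations are given as a unit quaternion [w, x, y, z].
In Python, from plant import bot, vision, workorder gives the robot as it stands. The module is installed in compiled form; this text tells all that it offers.
- The arm moves only by the shell command python3 -m inch 'ROWS'. ROWS is JSON, a list of rows, each a list of 7 numbers: the shift along the tool's x, y, z in m, then the turn, a rotation vector about the tool's x, y, z in degrees, then the opening, from 0 (shut) to 1 (fully open). A call has 1 to 10 rows; each row shifts and turns the commanded pose from where the row before left it, along the tool's axes as they then stand; what a row does not reach is not made up. A row lasts 1/8 s, in which the tool goes at most 62.5 mm and 10.7 degrees, less where a joint would pass 70% of its speed; a pose out of reach is approached as far as the arm can. A call is refused whole if a number of a shift passes 0.0625 or a number of a turn 10.7, either way. A call with a gripper value outside its range is refused whole. The fingers move at their own pace and stop on an object; the grip force is fixed at half the most. Time passes only in rows, so rows that do not move let the fingers close. It gives the time, the measured TCP pose, the force, the opening and the grip force at its end, in the units of the state.
- bot.read_state(): the state, without advancing time (a new reading comes with each control period).
- vision.read_camera(name): name is "scene" or "side" or "wrist"; returns the picture (384x512x3 uint8, red, green, blue); there is no depth.
- vision.calibration(name): a dict with "camera_matrix" (3x3 intrinsics, pixels), "xyz" and "rotation" of the camera in the world. Camera axes: x right, y up, looking along -z (the intrinsics and any distortion apply to the point x, -y, -z); pixel columns grow to the right and rows downward; lengths in m; the calibration is good to about 2 mm. A picture is of the moment at which its call begins: read the wrist's pose just before it. calibration takes no time and is no camera call; for the wrist camera it gives the pose at the moment of the call.
- workorder.sign_off(): hands the job in; it is judged then, once.
The state is a dict: "time": time; "joint_positions": joint angles; "qd": joint speeds; "joint_torque": joint torques, N m; "tool_pos": TCP position; "orientation": TCP orientation; "contact_force": force on the tool from outside, world axes, zero at the start; "wrist_torque": the same for the moment, N m; "opening": finger opening in m; "finger_force": force on a finger pad.
Only numpy, scipy, OpenCV 4.12 (cv2) and the standard library are available. Lean on these libraries where they do the work, as an engineer would, in place of code of your own. Each camera call takes 0.05 s, during which the arm holds its last target. There are 200 camera calls.

## Task

Change over the motor axle on the V-blocks: lift both parts trays out of the wooden case and stand them on the rubber mat, lay the bright axle from the V-blocks in the empty rest inside the case, and lay the black axle from the case on the V-blocks. Then put each tray back on the case at the very place it came from. Drop nothing from a height, and do not push or tip the white tin and the yellow tin.

Things in the scene. Friction and masses are not known exactly. Their poses are not given: they have to be found in the camera images.
- tray_red: red parts tray, holding nuts, bolts and pins: pan 188 (x) x 104 (y) x 22 mm, about 0.4 kg, contents fixed, low. It rests on the long walls of the case; two runners along y below it (152 mm over both, 7 mm deep) sit between them. Black handle bar over the middle, along x: 100 mm long, 12 mm thick (y), 55 to 73 mm above the origin: centre of the runners' underside, 51 mm above the bench in the case.
- tray_blue: blue parts tray, holding small connectors: pan 188 (x) x 104 (y) x 22 mm, about 0.4 kg, contents fixed, low. It rests on the long walls of the case; two runners along y below it (152 mm over both, 7 mm deep) sit between them. Black handle bar over the middle, along x: 100 mm long, 12 mm thick (y), 55 to 73 mm above the origin: centre of the runners' underside, 51 mm above the bench in the case.
- axle_bright: bright steel motor axle with two brass rings, 220 mm long, 0.45 kg: 22 mm diameter over the middle 70 mm (grip there), 18 mm on the seats either side, threaded 16 mm ends. Origin: its centre, on its axis; y along the axle (x and z turn as it rolls). Starts across the V-blocks.
- axle_black: black motor axle, 220 mm long, 0.45 kg: 22 mm diameter over the middle 70 mm (grip there), 18 mm on the seats either side, threaded 16 mm ends. Origin: its centre, on its axis; y along the axle (x and z turn as it rolls). Starts in one of the two rests in the case, under both trays; its middle shows between them.
- case: open wooden case, fixed: outside 190 (x) x 310 (y) mm, walls 10 mm; long walls (along y) 58 mm high, ends 48 mm, floor 10 mm thick. One tray sits at each end, x axes alike, centred on the middle line about 84 mm from the case centre along y, with about 9 mm play across; red and blue may be either way round. Origin: centre of the underside, on the bench.
- rest_empty: the empty one of two axle rests in the case, 26 mm either side of its middle line, along its y: dark wood strip 210 x 16 x 6 mm with a V saddle 75 mm either side of its centre (V opens 32 mm wide; 20 mm long, 29 mm high). Origin: centre of the underside, 10 mm above the bench. An axle in it lies along its y, axis 26 mm above the origin, centred on it.
- plate: black granite plate 180 (x) x 290 (y) x 40 mm, fixed, with two light metal V-blocks on it, 75 mm either side of its centre along y (V opens 40 mm wide; 36 mm long, tops 78 mm above the bench). Origin: centre of the underside, on the bench. An axle in them lies along y, axis 71 mm above the origin, centred on it.
- mat: dark grey ribbed rubber mat, fixed, 210 (x) x 290 (y) x 4 mm: the side area. Both trays fit side by side along its y, their y axes along its y. Origin: centre of the underside, on the bench.
- tin_white: bystander: white tin with steel rims, 60 mm across, 75 mm high. Origin: centre of the underside.
- tin_yellow: bystander: yellow tin with steel rims, 66 mm across, 60 mm high. Origin: centre of the underside.
Mind the look-alikes: they are no part of the job. There is more than one size of the axle_black; the one meant has the size given above.

How it is judged:
On the way, in this order (a step that is already met when the one before it is completed fails the run):
1. both trays stand flat on the rubber mat, let go (x of tray_red in the frame of mat between -0.09 and 0.09 m and y of tray_red in the frame of mat between -0.14 and 0.14 m and height (world z) of each of tray_red, tray_blue below 0.012 m and angle between each of tray_red, tray_blue's own z axis and vertical below 0.08 rad and contact force between the fingers and tray_red below 0.3 N and x of tray_blue in the frame of mat between -0.09 and 0.09 m and y of tray_blue in the frame of mat between -0.14 and 0.14 m and contact force between the fingers and tray_blue below 0.3 N), for 0.2 s.
2. the axles are changed over: the bright one lies in the empty rest in the case, the black one on the V-blocks (horizontal distance between axle_bright and rest_empty below 0.015 m and z of axle_bright in the frame of rest_empty between 0.0208 and 0.0308 m and angle between the y axis of axle_bright and the y axis of rest_empty, either way round below 0.14 rad and horizontal distance between axle_black and plate below 0.015 m and z of axle_black in the frame of plate between 0.0658 and 0.0758 m and angle between the y axis of axle_black and the y axis of plate, either way round below 0.14 rad), for 0.2 s.
At the end, for the whole second after the job is handed in: The bright axle lies in the rest that was empty and the black axle in the V-blocks, each within 15 mm of centre, seated (height within 5 mm) and in line (0.14 rad); both trays sit level on the case within 15 mm of where they were at the start, each at its own end; all at rest (all of step 2 and distance of each of tray_red, tray_blue from where it was at the start of the episode below 0.015 m and angle between each of tray_red, tray_blue's own z axis and vertical below 0.06 rad and angle between the y axis of each of tray_red, tray_blue and the y axis of case, either way round below 0.15 rad and linear speed of each of axle_bright, axle_black, tray_red, tray_blue below 0.02 m/s); the robot touches nothing.
It fails at once if a tin is pushed more than 30 mm or tipped (distance of any of tin_white, tin_yellow from where it was at the start of the episode above 0.03 m or angle between any of tin_white, tin_yellow's own z axis and vertical above 0.3 rad).
It fails at once if a tray or an axle is dropped from a height: it moves faster than 1 m/s out of the fingers ((linear speed of axle_bright above 1 m/s and contact force between the fingers and axle_bright below 0.5 N) or (linear speed of axle_black above 1 m/s and contact force between the fingers and axle_black below 0.5 N) or (linear speed of tray_red above 1 m/s and contact force between the fingers and tray_red below 0.5 N) or (linear speed of tray_blue above 1 m/s and contact force between the fingers and tray_blue below 0.5 N)).
It also fails if it takes over 136 s, if anything falls off the work surface, if the arm or the gripper's body presses on something with over 40 N, if the wrist force passes 120 N, or if a joint passes its speed limit or range.

## Working session

There is one attempt and no reset: what is moved stays moved. The work goes in short steps, Python scripts to look and compute and a shell command to move; the robot and the scene stay as the last step left them, time stands still between calls to the robot, and variables do not carry over. Pictures are saved under pics/ and viewed, at most 14 in all, crops included, and the job is handed in when it is done.

```bash
mkdir -p pics
python3 - <<'E'
from plant import bot, vision
import cv2,numpy as np
print(bot.read_state())
for n in("scene","side"):
    im=vision.read_camera(n); cv2.imwrite(f"pics/{n}0.png",im[:,:,::-1]); c=vision.calibration(n); print(n,c)
E
```

```text
{'time': 0.0, 'joint_positions': array([ 1.20839245,  0.43523839,  0.0249654 ,  1.57410521, -0.01157857,
        1.1340059 , -0.07510479]), 'qd': array([ 0.00056419, -0.0015849 ,  0.00178928,  0.00083378,  0.00040529,
       -0.00058667, -0.00085238]), 'joint_torque': array([-9.37236146e-04, -6.70469069e+01,  1.02459211e+00, -3.16208375e+01,
        1.55349093e-02,  1.27636522e-02,  4.36943196e-05]), 'tool_pos': array([ 0.16036683, -0.60354462,  0.23051318]), 'orientation': array([-7.84761819e-04,  9.91578082e-01,  1.29507749e-01, -1.84403804e-04]), 'contact_force': array([-0.2323697 ,  0.38011594,  0.06947108]), 'wrist_torque': array([-0.00333719, -0.03202447,  0.00063779]), 'finger_force': 0.0, 'opening': 0.08555753940934481}
scene {'camera_matrix': array([[497.25589114,   0.        , 256.87488544],
       [  0.        , 497.25589114, 193.46539754],
       [  0.        ,   0.        ,   1.        ]]), 'xyz': array([ 1.16465107, -0.07918958,  1.01105357]), 'rotation': array([0.7099557 , 0.24763603, 0.21229058, 0.62415704])}
side {'camera_matrix': array([[450.92206382,   0.        , 260.07956855],
       [  0.        , 450.92206382, 188.8672239 ],
       [  0.        ,   0.        ,   1.        ]]), 'xyz': array([-0.2568428 ,  0.96262205,  0.79090574]), 'rotation': array([-0.27737801, -0.14736103,  0.470008  ,  0.82488705])}
```

View pics/scene0.png

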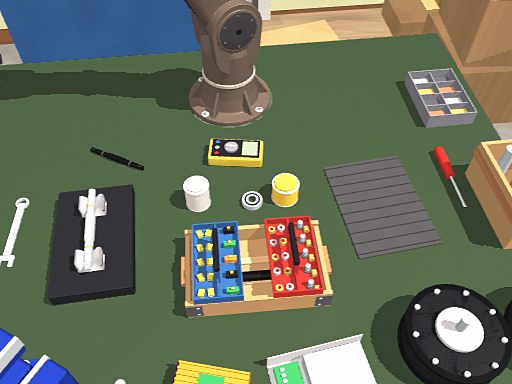

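View pics/side0.png

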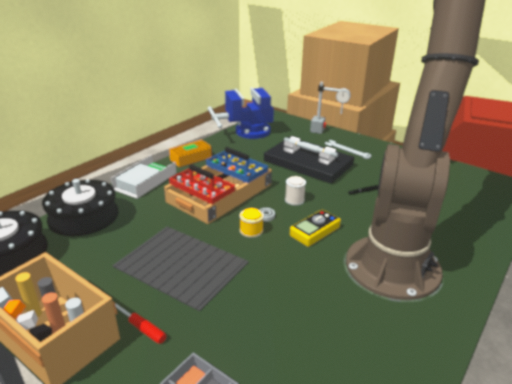

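Scene: blue tray around (217,262), red tray around (295,255), black axle visible between them at (257,275), mat quad (323,167),(398,157),(441,240),(362,255), plate with bright axle from (92,192) to (90,268), tins at (197,195) and (286,190). Side view agrees.

```bash
cat > h.py <<'E'
from plant import bot, vision
import cv2,numpy as np
from scipy.spatial.transform import Rotation as R
def rot(q): return R.from_quat(np.asarray(q)[[1,2,3,0]]).as_matrix()
def cal(n):
    c=vision.calibration(n); r=np.array(c["rotation"])
    return c["camera_matrix"],np.array(c["xyz"]),(rot(r) if r.size==4 else r)
def ray(c,px,z):
    K,p,M=c; px=np.atleast_2d(px).astype(float)
    d=np.c_[(px-K[:2,2])/[K[0,0],K[1,1]],np.ones(len(px))]*[1,-1,-1]
    d=d@M.T; return p+d*((z-p[2])/d[:,2])[:,None]
def proj(c,P):
    K,p,M=c; q=(np.atleast_2d(P)-p)@M*[1,-1,-1]; return (q@K.T)[:,:2]/q[:,2:]
def tool():
    s=bot.read_state(); return np.array(s["tool_pos"]),rot(s["orientation"])
def delta(target,yaw=None):
    """shift in tool axes to world target; yaw of tool y axis (deg, mod 180) error about tool z"""
    p,M=tool(); d=M.T@(np.array(target)-p); o=[*np.round(d*1000,1)]
    cur=np.degrees(np.arctan2(M[1,1],M[0,1])); o.append(round(cur,1))
    tilt=np.degrees(M.T@np.cross(M[:,2],[0,0,-1])); o.append(np.round(tilt,2))
    if yaw is not None: o.append(("turn z deg",round(-((yaw-cur+90)%180-90),2)))
    return o
E
python3 - <<'E'
from h import *
c=cal("scene")
np.set_printoptions(precision=3,suppress=True)
for n,z,p in [("blue",.08,[(191,226),(240,222),(243,300),(194,303)]),("red",.08,[(264,219),(313,216),(323,292),(272,297)]),("mat",.004,[(323,167),(398,157),(441,240),(362,255)]),("plate",.04,[(65,190),(134,186),(133,287),(50,295)]),("axle",.071,[(92,192),(90,268)]),("white",.075,[(197,184)]),("yellow",.06,[(286,182)])]:
    r=ray(c,p,z)[:,:2]; print(n,r.mean(0),r.tolist())
p,M=tool();print(M); cw=cal("wrist"); print(cw, M.T@(cw[1]-p), M.T@cw[2])
E
```

```text
blue [ 0.614 -0.086] [[0.5165487721385493, -0.13666066318745212], [0.5195104410363185, -0.025629338980238323], [0.7121961696135847, -0.040802446779031214], [0.7061579505490744, -0.14002139929537874]]
red [0.618 0.079] [[0.518102310456425, 0.02972310369592039], [0.5238867350272707, 0.14269970007774088], [0.7153137879457141, 0.1247666223429108], [0.7130966086605746, 0.01878335261908308]]
mat [0.45  0.339] [[0.3161668790427108, 0.21980514295633985], [0.3060698303859235, 0.43151655889329943], [0.579775570480555, 0.45241950512928775], [0.5964925741089201, 0.25270160375774714]]
plate [ 0.488 -0.359] [[0.3411832937173278, -0.4439968978390034], [0.3495807621266075, -0.27454022377730547], [0.6323083017037857, -0.27104495039997767], [0.6290122442139866, -0.44573501221276246]]
axle [ 0.487 -0.362] [[0.38177442978879683, -0.3676760917435807], [0.5920812968595414, -0.3570909888429545]]
white [ 0.392 -0.116] [[0.3916420113845981, -0.11642939584888459]]
yellow [0.4   0.102] [[0.4002687168698811, 0.10171151817474361]]
[[ 0.966  0.257 -0.001]
 [ 0.257 -0.966  0.001]
 [-0.    -0.001 -1.   ]]
(array([[331.77 ,   0.   , 263.282],
       [  0.   , 331.77 , 188.459],
       [  0.   ,   0.   ,   1.   ]]), array([ 0.24 , -0.583,  0.373]), array([[ 0.257,  0.915,  0.311],
       [-0.967,  0.243,  0.082],
       [-0.001, -0.321,  0.947]])) [ 0.082  0.001 -0.142] [[-0.     0.947  0.321]
 [ 1.     0.    -0.001]
 [-0.001  0.321 -0.947]]
```

```bash
python3 -m inch '[[0,0,-0.05,0,0,9,1],[0,0,-0.05,0,0,9,1],[0.03,-0.052,-0.02,0,0,0,1],[0.03,-0.052,-0.02,0,0,0,1],[0.03,-0.052,-0.02,0,0,0,1],[0.03,-0.052,0,0,0,0,1],[0.03,-0.052,0,0,0,0,1],[0.03,-0.052,0,0,0,0,1],[0.03,-0.052,0,0,0,0,1],[0.03,-0.052,0,0,0,0,1]]' ; python3 -m inch '[[0.03,-0.052,0,0,0,0,1],[0.03,-0.052,0,0,0,0,1],[0.03,-0.052,0,0,0,0,1],[0.03,-0.052,0,0,0,0,1],[0,0,0,0,0,0,1]]'
python3 - <<'E'
from h import *
print(delta([.5,0,.38],-93))
c=cal("wrist"); im=vision.read_camera("wrist"); np.savez("w1.npz",im=im,K=c[0],p=c[1],M=c[2])
cv2.imwrite("pics/w1.png",cv2.resize(im[:,:,::-1],None,fx=1.5,fy=1.5))
E
```

```text
time: 1.35
tool_pos: [0.4221, -0.2018, 0.3905]
orientation: [0.0, 1.0, -0.027, -0.0]
contact_force: [0.5, -1.5, -0.4]
opening: 0.0853
finger_force: 0.0
time: 1.98
tool_pos: [0.5537, 0.0029, 0.3894]
orientation: [-0.001, 1.0, -0.023, -0.001]
contact_force: [-1.2, -1.0, -0.4]
opening: 0.0854
finger_force: 0.0
[np.float64(-53.5), np.float64(5.5), np.float64(9.5), np.float64(-92.7), array([-0.15,  0.1 , -0.  ]), ('turn z deg', np.float64(0.33))]
```

View pics/w1.png

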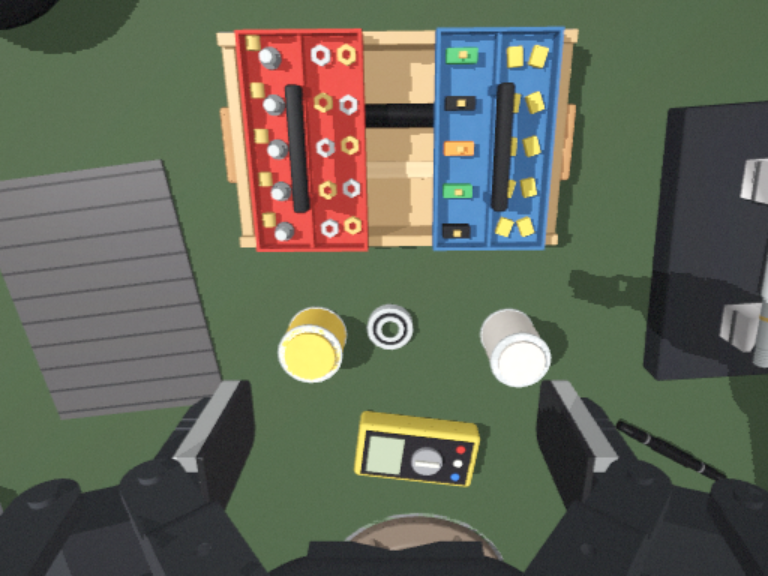

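Wrist view (1.5x): red handle (294,86)-(301,211), blue handle (506,84)-(500,210), black axle at (400,115) in the far rest, the empty rest near (400,170), mat at left with right corners (162,160),(220,400), plate at right edge.

```bash
cat >> h.py <<'E'
def blob(mask,box):
    """largest component in box (x0,y0,x1,y1) -> contour"""
    m=np.zeros(mask.shape,np.uint8); x0,y0,x1,y1=box; m[y0:y1,x0:x1]=mask[y0:y1,x0:x1]
    cs,_=cv2.findContours(m,cv2.RETR_EXTERNAL,cv2.CHAIN_APPROX_NONE); return max(cs,key=cv2.contourArea)[:,0,:]
def rect(c,pts,z):
    """minAreaRect of contour cast on plane z: centre(m), (long,short) m, yaw of long axis deg"""
    w=ray(c,pts,z)[:,:2]; (x,y),(a,b),t=cv2.minAreaRect((w*1000).astype(np.float32))
    if a<b: a,b,t=b,a,t+90
    return round(x/1000,4),round(y/1000,4),round(a),round(b),round((t+90)%180-90,1)
E
python3 - <<'E'
from h import *
d=np.load("w1.npz"); im=d["im"].astype(int); c=(d["K"],d["p"],d["M"])
dark=(im.max(2)<60).astype(np.uint8)
r,g,b=im[...,0],im[...,1],im[...,2]
print("hred",rect(c,blob(dark,(180,45,215,150)),.115))
print("hblue",rect(c,blob(dark,(322,45,350,150)),.115))
ax=blob(dark,(245,60,289,92)); print("axblack",rect(c,ax,.036))
print("red",rect(c,blob(((r>120)&(g<70)).astype(np.uint8),(150,10,255,175)),.08))
print("blue",rect(c,blob(((b>100)&(r<90)).astype(np.uint8),(280,10,385,175)),.08))
print("rest",ray(c,np.array([(400,163),(400,180),(370,170),(430,170)])/1.5,.016).round(3).tolist())
print("mat",ray(c,np.array([(162,160),(220,400),(62,418)])/1.5,.004).round(3).tolist())
print("case",ray(c,np.array([(218,33),(578,30),(558,245),(242,246)])/1.5,.058).round(3).tolist())
E
```

```text
hred (0.6113, 0.0759, 98, 6, -2.7)
hblue (0.6049, -0.0863, 100, 13, -1.9)
axblack (0.6345, -0.0056, 61, 20, 87.3)
red (0.6113, 0.0729, 182, 85, -2.3)
blue (0.605, -0.0859, 189, 106, -2.0)
rest [[0.588, -0.004, 0.016], [0.571, -0.003, 0.016], [0.583, 0.027, 0.016], [0.58, -0.034, 0.016]]
mat [[0.602, 0.242, 0.004], [0.316, 0.227, 0.004], [0.299, 0.427, 0.004]]
case [[0.708, 0.148, 0.058], [0.696, -0.161, 0.058], [0.507, -0.155, 0.058], [0.52, 0.155, 0.058]]
```

Run:
```python
from h import *
d=np.load("w1.npz"); im=d["im"].astype(int); c=(d["K"],d["p"],d["M"])
dark=((im[...,0]<90)&(im.max(2)<90)).astype(np.uint8)
for n,bx in(("red",(186,50,212,146)),("blue",(322,45,350,150))): print(n,rect(c,blob(dark,bx),.115))
print(im[90,185:212].tolist())
for x,y in((.611,.080),(.605,-.086)): print(delta([x,y,.17],-92.3))
```

```text
red (0.6109, 0.08, 99, 15, -2.0)
blue (0.6048, -0.0864, 100, 14, -2.2)
[[247, 89, 83], [247, 93, 86], [247, 95, 85], [246, 92, 83], [246, 93, 83], [246, 94, 82], [232, 83, 76], [60, 59, 61], [74, 78, 78], [82, 85, 85], [78, 78, 81], [78, 78, 79], [67, 67, 71], [60, 59, 61], [55, 54, 58], [44, 46, 48], [31, 34, 36], [34, 35, 36], [143, 48, 46], [214, 74, 66], [139, 48, 40], [149, 45, 38], [180, 62, 55], [179, 59, 53], [178, 61, 53], [181, 61, 58], [179, 61, 54]]
[np.float64(54.2), np.float64(-82.8), np.float64(219.6), np.float64(-92.9), array([-0.04,  0.1 ,  0.  ]), ('turn z deg', np.float64(-0.58))]
[np.float64(56.6), np.float64(83.3), np.float64(219.5), np.float64(-92.9), array([-0.04,  0.1 ,  0.  ]), ('turn z deg', np.float64(-0.58))]
```

```bash
python3 -m inch '[[0.018,-0.028,0.05,0,0,-0.6,1],[0.018,-0.028,0.05,0,0,0,1],[0.018,-0.027,0.05,0,0,0,1],[0,0,0.05,0,0,0,1],[0,0,0.02,0,0,0,1],[0,0,0,0,0,0,1],[0,0,0,0,0,0,1]]'; python3 -c "
from h import *
print(delta([.611,.08,.096],-92.2))"
```

```text
time: 2.9
tool_pos: [0.6113, 0.0771, 0.1719]
orientation: [0.0, 1.0, -0.023, 0.001]
contact_force: [-0.0, -0.2, 0.4]
opening: 0.0853
finger_force: 0.0
[np.float64(-0.5), np.float64(-2.9), np.float64(75.9), np.float64(-92.6), array([ 0.01, -0.1 ,  0.  ]), ('turn z deg', np.float64(-0.39))]
```

```bash
python3 -m inch '[[0,-0.003,0.04,0,0,0,1],[0,0,0.036,0,0,0,1],[0,0,0,0,0,0,1],[0,0,0,0,0,0,1]]'; python3 -c "
from h import *
print(delta([.611,.08,.096],-92.2))
c=cal('wrist'); im=vision.read_camera('wrist'); cv2.imwrite('pics/w2.png',im[:,:,::-1])"
```

```text
time: 3.4
tool_pos: [0.6121, 0.081, 0.0967]
orientation: [-0.0, 1.0, -0.022, 0.001]
contact_force: [-0.2, -0.8, -0.5]
opening: 0.0854
finger_force: 0.0
[np.float64(-1.0), np.float64(1.1), np.float64(0.7), np.float64(-92.5), array([-0.03, -0.16, -0.  ]), ('turn z deg', np.float64(-0.34))]
```

View pics/w2.png

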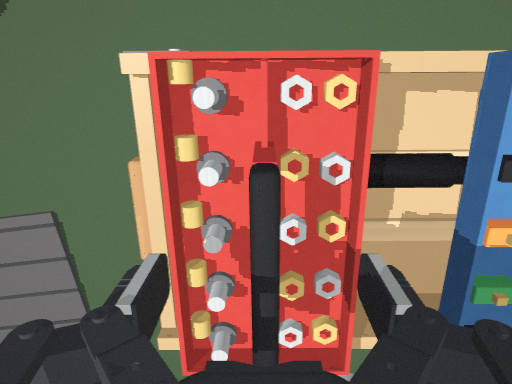

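The red handle (col 264) is centred between the fingers. Closing.

```bash
python3 -m inch '[[0,0,0,0,0,0,0],[0,0,0,0,0,0,0],[0,0,0,0,0,0,0],[0,0,0,0,0,0,0],[0,0,0,0,0,0,0],[0,0,0,0,0,0,0]]'; python3 -m inch '[[0,0,-0.01,0,0,0,0],[0,0,-0.02,0,0,0,0],[0,0,-0.03,0,0,0,0],[0,0,-0.03,0,0,0,0],[0,0,0,0,0,0,0]]'; python3 -c "
from h import *
print(delta([.446,.393,.10],-86))"
```

```text
time: 4.2
tool_pos: [0.6108, 0.0808, 0.0947]
orientation: [0.0, 1.0, -0.022, 0.0]
contact_force: [-0.9, -1.9, 2.5]
opening: 0.0113
finger_force: 59.0
time: 4.82
tool_pos: [0.612, 0.0815, 0.1868]
orientation: [-0.001, 1.0, -0.022, 0.002]
contact_force: [-0.2, 0.5, -5.5]
opening: 0.0113
finger_force: 58.7
[np.float64(-179.9), np.float64(-303.8), np.float64(86.5), np.float64(-92.5), array([-0.07, -0.23,  0.  ]), ('turn z deg', np.float64(-6.52))]
```

```bash
python3 -m inch '[[-0.01,-0.02,0,0,0,0,0],[-0.02,-0.035,0,0,0,0,0],[-0.025,-0.042,0,0,0,0,0],[-0.025,-0.042,0,0,0,0,0],[-0.025,-0.042,0,0,0,0,0],[-0.025,-0.042,0,0,0,0,0],[-0.025,-0.042,0,0,0,0,0],[-0.015,-0.025,0,0,0,0,0],[-0.01,-0.014,0,0,0,-3.2,0],[0,0,0,0,0,-3.3,0]]';python3 -m inch '[[0,0,0,0,0,0,0],[0,0,0,0,0,0,0],[0,0,0,0,0,0,0]]'; python3 -c "
from h import *
print(delta([.446,.393,.048],-86))
c=cal('wrist'); im=vision.read_camera('wrist'); cv2.imwrite('pics/w3.png',im[:,:,::-1])"
```

```text
time: 6.08
tool_pos: [0.4423, 0.3937, 0.1835]
orientation: [0.0, 0.999, 0.038, -0.001]
contact_force: [0.3, -0.1, -4.4]
opening: 0.011
finger_force: 58.7
time: 6.45
tool_pos: [0.4446, 0.392, 0.1844]
orientation: [0.0, 0.999, 0.034, -0.0]
contact_force: [-0.5, -0.8, -5.8]
opening: 0.011
finger_force: 58.8
[np.float64(1.5), np.float64(-0.9), np.float64(136.4), np.float64(-86.1), array([ 0.02,  0.01, -0.  ]), ('turn z deg', np.float64(-0.09))]
```

View pics/w3.png

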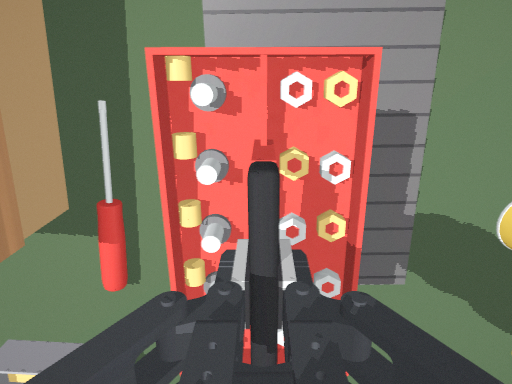

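Tray held level over the mat (mat from col 203 to 440); clear of screwdriver (110,240). Lower it.

```bash
python3 -m inch '[[0.001,-0.001,0.02,0,0,0,0],[0,0,0.04,0,0,0,0],[0,0,0.04,0,0,0,0],[0,0,0.025,0,0,0,0],[0,0,0.006,0,0,0,0],[0,0,0.003,0,0,0,0],[0,0,0.001,0,0,0,0],[0,0,0,0,0,0,0]]'
```

```text
time: 7.5
tool_pos: [0.4457, 0.3941, 0.0505]
orientation: [-0.0, 0.999, 0.035, 0.001]
contact_force: [-0.0, -0.7, -3.9]
opening: 0.0107
finger_force: 58.8
```

```bash
python3 -m inch '[[0,0,0.002,0,0,0,0],[0,0,0.002,0,0,0,0],[0,0,0,0,0,0,0],[0,0,0,0,0,0,0]]'
```

```text
time: 8.0
tool_pos: [0.4456, 0.3939, 0.0476]
orientation: [-0.0, 0.999, 0.035, 0.001]
contact_force: [-4.2, -5.3, 17.7]
opening: 0.0114
finger_force: 62.1
```

```bash
python3 -m inch '[[0,0,-0.001,0,0,0,0.5],[0,0,0,0,0,0,1],[0,0,0,0,0,0,1],[0,0,0,0,0,0,1],[0,0,-0.04,0,0,0,1],[0,0,-0.05,0,0,0,1],[0,0,-0.05,0,0,0,1],[0.01,0.03,0,0,0,3,1],[0.018,0.055,0,0,0,3.3,1],[0.018,0.055,0,0,0,0,1]]'; python3 -m inch '[[0.018,0.055,0,0,0,0,1],[0.018,0.055,0,0,0,0,1],[0.018,0.055,0,0,0,0,1],[0.018,0.055,0,0,0,0,1],[0.018,0.055,0,0,0,0,1],[0.018,0.04,0,0,0,0,1],[0,0,0,0,0,0,1],[0,0,0,0,0,0,1]]'; python3 -c "
from h import *
print(delta([.605,-.0864,.096],-92.3))"
```

```text
time: 9.25
tool_pos: [0.4925, 0.2527, 0.1866]
orientation: [-0.0, 1.0, -0.02, 0.0]
contact_force: [0.7, -0.9, -1.0]
opening: 0.0854
finger_force: 0.0
time: 10.25
tool_pos: [0.5869, -0.0642, 0.1864]
orientation: [-0.0, 1.0, -0.02, -0.0]
contact_force: [-0.5, 0.7, 0.6]
opening: 0.0851
finger_force: 0.0
[np.float64(19.0), np.float64(21.5), np.float64(90.3), np.float64(-92.3), array([-0.05,  0.03, -0.  ]), ('turn z deg', np.float64(0.0))]
```

```bash
python3 -m inch '[[0.019,0.0215,0,0,0,0,1],[0,0,0.04,0,0,0,1],[0,0,0.035,0,0,0,1],[0,0,0.015,0,0,0,1],[0,0,0,0,0,0,1],[0,0,0,0,0,0,1]]'; python3 -c "
from h import *
print(delta([.605,-.0864,.096],-92.3))
im=vision.read_camera('wrist').astype(int); cv2.imwrite('pics/w4.png',im[:,:,::-1])
d=(im.max(2)<100)[200,225:300]; print(np.where(d)[0]+225)"
```

```text
time: 11.0
tool_pos: [0.6062, -0.0868, 0.098]
orientation: [-0.0, 1.0, -0.02, 0.001]
contact_force: [0.1, -0.1, 0.5]
opening: 0.0855
finger_force: 0.0
[np.float64(-1.2), np.float64(-0.4), np.float64(2.0), np.float64(-92.3), array([-0.01, -0.12,  0.  ]), ('turn z deg', np.float64(0.02))]
[245 246 247 248 249 250 251 252 253 254 255 256 257 258 259 260 261 262
 263 264 265 266 267 268 269 270 271 272 273 274 275][ WARN:0@0.292] global loadsave.cpp:1063 imwrite_ Unsupported depth image for selected encoder is fallbacked to CV_8U.
```

```bash
python3 -m inch '[[-0.001,0,0.002,0,0,0,0],[0,0,0,0,0,0,0],[0,0,0,0,0,0,0],[0,0,0,0,0,0,0],[0,0,0,0,0,0,0],[0,0,0,0,0,0,0]]'; python3 -m inch '[[0,0,-0.01,0,0,0,0],[0,0,-0.02,0,0,0,0],[0,0,-0.03,0,0,0,0],[0,0,-0.03,0,0,0,0],[0,0,0,0,0,0,0]]'; python3 -c "
from h import *
print(delta([.454,.281,.05],-86))"
```

```text
time: 11.8
tool_pos: [0.6045, -0.0871, 0.0948]
orientation: [-0.0, 1.0, -0.02, 0.0]
contact_force: [-0.3, 0.8, 4.2]
opening: 0.0115
finger_force: 59.4
time: 12.42
tool_pos: [0.6055, -0.0874, 0.1869]
orientation: [0.0, 1.0, -0.02, 0.002]
contact_force: [0.6, 1.4, -4.5]
opening: 0.0109
finger_force: 58.7
[np.float64(-166.9), np.float64(-362.0), np.float64(136.1), np.float64(-92.3), array([ 0.02, -0.23,  0.  ]), ('turn z deg', np.float64(-6.33))]
```

```bash
python3 -m inch '[[-0.01,-0.02,0,0,0,0,0],[-0.02,-0.042,0,0,0,0,0],[-0.02,-0.045,0,0,0,0,0],[-0.02,-0.045,0,0,0,0,0],[-0.02,-0.045,0,0,0,0,0],[-0.02,-0.045,0,0,0,0,0],[-0.02,-0.045,0,0,0,0,0],[-0.02,-0.04,0,0,0,0,0],[-0.012,-0.022,0,0,0,-3,0],[-0.005,-0.013,0,0,0,-3.3,0]]';python3 -m inch '[[0,0,0,0,0,0,0],[0,0,0,0,0,0,0],[0,0,0,0,0,0,0]]'; python3 -c "
from h import *
print(delta([.454,.281,.0505],-86))"
```

```text
time: 13.68
tool_pos: [0.45, 0.2816, 0.1838]
orientation: [0.0, 0.999, 0.037, -0.001]
contact_force: [1.3, 0.1, -4.2]
opening: 0.0109
finger_force: 58.7
time: 14.05
tool_pos: [0.4521, 0.2795, 0.1844]
orientation: [0.0, 0.999, 0.033, 0.0]
contact_force: [0.8, -0.1, -4.5]
opening: 0.011
finger_force: 58.7
[np.float64(2.0), np.float64(-1.5), np.float64(133.9), np.float64(-86.2), array([ 0.04, -0.  ,  0.  ]), ('turn z deg', np.float64(-0.17))]
```

```bash
python3 -m inch '[[0.002,0,0.02,0,0,0,0],[0,0,0.04,0,0,0,0],[0,0,0.04,0,0,0,0],[0,0,0.023,0,0,0,0],[0,0,0.006,0,0,0,0],[0,0,0.004,0,0,0,0],[0,0,0.003,0,0,0,0],[0,0,0.002,0,0,0,0],[0,0,0,0,0,0,0],[0,0,0,0,0,0,0]]'
```

```text
time: 15.3
tool_pos: [0.4539, 0.2813, 0.0478]
orientation: [-0.0, 0.999, 0.035, 0.001]
contact_force: [-1.5, -2.2, 5.0]
opening: 0.0112
finger_force: 60.3
```

```bash
python3 -m inch '[[0,0,-0.001,0,0,0,0.5],[0,0,0,0,0,0,1],[0,0,0,0,0,0,1],[0,0,0,0,0,0,1],[0,0,-0.04,0,0,0,1],[0,0,-0.05,0,0,0,1],[0,0,-0.06,0,0,0,1],[0,0.03,-0.06,0,0,0,1],[0,0.055,-0.06,0,0,0,1],[0,0.055,-0.06,0,0,0,1]]'; python3 -m inch '[[0,0.06,0,0,0,0,1],[0,0.06,0,0,0,0,1],[0,0.06,0,0,0,0,1],[0,0.06,0,0,0,0,1],[0,0.055,0,0,0,0,1],[0,0.055,0,0,0,0,1],[0,0.055,0,0,0,0,1],[0,0.055,0,0,0,0,1],[0,0.04,0,0,0,0,1],[0,0,0,0,0,0,1]]'
python3 - <<'E'
from h import *
s=bot.read_state(); print(np.round(s["joint_positions"],2)); print(delta([.47,-.36,.15],-87))
c=cal("wrist"); im=vision.read_camera("wrist"); np.savez("w5.npz",im=im,K=c[0],p=c[1],M=c[2])
s=vision.read_camera("scene")[110:330]
cv2.imwrite("pics/w5.png",np.vstack([im,s])[:,:,::-1])
E
```

```text
time: 16.55
tool_pos: [0.4609, 0.1678, 0.3473]
orientation: [-0.0, 0.999, 0.035, 0.0]
contact_force: [0.9, 0.2, -0.4]
opening: 0.0859
finger_force: 0.0
time: 17.8
tool_pos: [0.4947, -0.3336, 0.3446]
orientation: [0.0, 0.999, 0.032, -0.001]
contact_force: [-0.5, 0.4, -0.7]
opening: 0.0855
finger_force: 0.0
[ 0.61  0.33 -0.14  1.45  0.05  1.36 -1.05]
[np.float64(-25.9), np.float64(24.7), np.float64(194.6), np.float64(-86.3), array([ 0.03,  0.1 , -0.  ]), ('turn z deg', np.float64(0.67))]
```

View pics/w5.png

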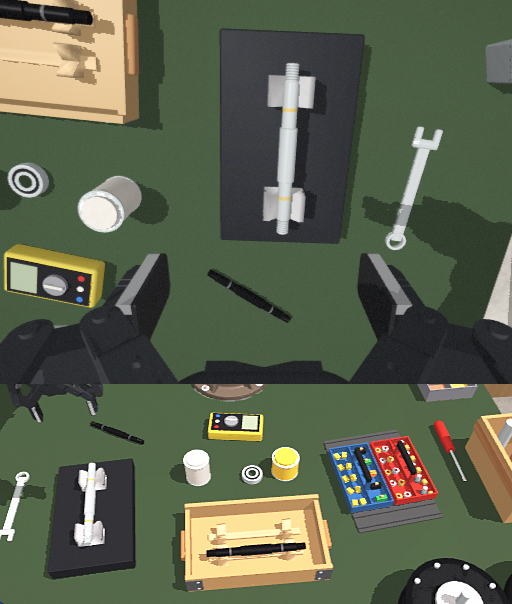

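Scene (lower half): both trays stand on the mat side by side; case open, black axle in the far rest (207,278)-(305,272 in full-image rows), empty rest behind it. Wrist (upper): bright axle from (292,64) to (283,235).

Run:
```python
from h import *
d=np.load("w5.npz"); im=d["im"].astype(int); c=(d["K"],d["p"],d["M"])
e=ray(c,[(292,64),(283,235)],.071); v=e[0]-e[1]; print(e,e.mean(0),np.linalg.norm(v),np.degrees(np.arctan2(v[1],v[0])))
# middle section edges
mid=ray(c,[(289,127),(286,182)],.071); print("mid",mid,mid.mean(0))
pl=ray(c,[(221,29),(364,35),(339,243),(220,238)],.04); print("plate",pl.round(3).tolist(),pl.mean(0))
cs=cal("scene"); b=ray(cs,[(207,278),(305,272)],.036); v=b[1]-b[0]; print("black",b,b.mean(0),np.linalg.norm(v),np.degrees(np.arctan2(v[1],v[0])))
print(delta([*e.mean(0)[:2],.052],-87))
```

```text
[[ 0.59185763 -0.36226986  0.071     ]
 [ 0.36924867 -0.37020313  0.071     ]] [ 0.48055315 -0.36623649  0.071     ] 0.22275026996294353 2.04102562040106
mid [[ 0.5184252  -0.36528012  0.071     ]
 [ 0.44656801 -0.36772456  0.071     ]] [ 0.4824966  -0.36650234  0.071     ]
plate [[0.627, -0.274, 0.04], [0.632, -0.45, 0.04], [0.346, -0.459, 0.04], [0.343, -0.279, 0.04]] [ 0.4869425  -0.36565002  0.04      ]
black [[ 0.62855377 -0.11142467  0.036     ]
 [ 0.64114464  0.10509938  0.036     ]] [ 0.6348492  -0.00316264  0.036     ] 0.21688982453919028 86.67199867154905
[np.float64(-17.7), np.float64(36.0), np.float64(293.2), np.float64(-86.0), array([-0.06,  0.02, -0.  ]), ('turn z deg', np.float64(0.97))]
```

```bash
python3 -m inch '[[-0.008,0.018,0.05,0,0,1,1],[-0.008,0.017,0.05,0,0,1,1],[0,0,0.05,0,0,0,1],[0,0,0.05,0,0,0,1],[0,0,0.025,0,0,0,1],[0,0,0,0,0,0,1],[0,0,0,0,0,0,1]]'
python3 - <<'E'
from h import *
print(delta([.482,-.3665,.055],-88))
c=cal("wrist"); im=vision.read_camera("wrist"); np.savez("w6.npz",im=im,K=c[0],p=c[1],M=c[2])
cv2.imwrite("pics/w6.png",im[:,:,::-1])
E
```

```text
time: 18.77
tool_pos: [0.4832, -0.3653, 0.1222]
orientation: [0.0, 1.0, 0.018, 0.001]
contact_force: [0.7, -0.2, 0.4]
opening: 0.0853
finger_force: 0.0
[np.float64(-1.3), np.float64(1.1), np.float64(67.2), np.float64(-87.9), array([ 0.05, -0.1 ,  0.  ]), ('turn z deg', np.float64(0.05))]
```

View pics/w6.png

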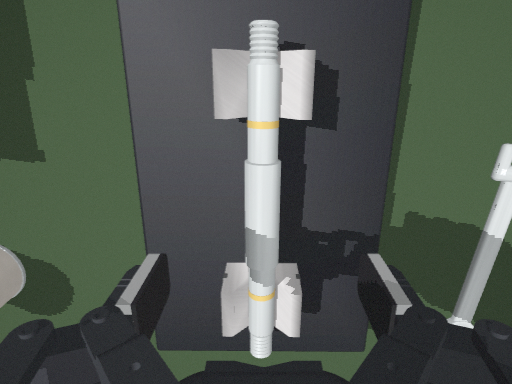

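Bright axle centred between fingers: ends (264,22) and (261,357), middle section starts at row 160.

```bash
python3 - <<'E'
from h import *
d=np.load("w6.npz"); c=(d["K"],d["p"],d["M"])
e=ray(c,[(264,22),(261,357)],.071); v=e[0]-e[1]; print(e.mean(0),np.linalg.norm(v),np.degrees(np.arctan2(v[1],v[0])))
print(ray(c,[(263,160)],.075))
E
python3 -m inch '[[-0.001,0.001,0.03,0,0,0,1],[0,0,0.025,0,0,0,1],[0,0,0.012,0,0,0,1],[0,0,0,0,0,0,0.6],[0,0,0,0,0,0,0.6],[0,0,0,0,0,0,0.6]]'
```

```text
[ 0.4802475  -0.36570725  0.071     ] 0.22454119398771577 1.5108006088595591
[[ 0.5189593  -0.36481641  0.075     ]]
time: 19.58
tool_pos: [0.4817, -0.3672, 0.0547]
orientation: [0.001, 1.0, 0.017, 0.001]
contact_force: [0.0, -0.5, 0.6]
opening: 0.0508
finger_force: 0.0
```

```bash
python3 -m inch '[[0,0,0,0,0,0,0],[0,0,0,0,0,0,0],[0,0,0,0,0,0,0],[0,0,0,0,0,0,0],[0,0,0,0,0,0,0]]'; python3 -m inch '[[0,0,-0.005,0,0,0,0],[0,0,-0.02,0,0,0,0],[0,0,-0.04,0,0,0,0],[0,0,-0.05,0,0,0,0],[0,0,-0.03,0,0,0,0],[0,0,0,0,0,0,0],[0,0,0,0,0,0,0]]'; python3 -c "
from h import *
print(delta([.583,-.003,.20],-2.5))"
```

```text
time: 20.2
tool_pos: [0.4812, -0.3646, 0.0542]
orientation: [-0.001, 1.0, 0.018, -0.0]
contact_force: [-2.7, 8.7, 10.6]
opening: 0.0204
finger_force: 58.3
time: 21.08
tool_pos: [0.48, -0.3665, 0.1968]
orientation: [-0.001, 1.0, 0.017, -0.001]
contact_force: [-0.4, 0.4, -5.3]
opening: 0.0202
finger_force: 59.4
[np.float64(115.5), np.float64(-359.7), np.float64(-3.0), np.float64(-88.0), array([-0.08,  0.14, -0.  ]), ('turn z deg', np.float64(-85.53))]
```

```bash
python3 -m inch '[[0,0,0,0,0,-5,0],[0,0,0,0,0,-10,0],[0,0,0,0,0,-10,0],[0,0,0,0,0,-10,0],[0,0,0,0,0,-10,0],[0,0,0,0,0,-10,0],[0,0,0,0,0,-10,0],[0,0,0,0,0,-10,0],[0,0,0,0,0,-7,0],[0,0,0,0,0,-3.5,0]]'; python3 -m inch '[[0,0,0,0,0,0,0],[0,0,0,0,0,0,0]]'; python3 -c "
from h import *
print(delta([.583,-.001,.16],-2.7), bot.read_state()['joint_positions'].round(2))"
```

```text
time: 22.32
tool_pos: [0.4798, -0.3663, 0.196]
orientation: [-0.002, 0.721, 0.692, -0.0]
contact_force: [0.1, 0.2, -5.4]
opening: 0.0204
finger_force: 59.3
time: 22.58
tool_pos: [0.4806, -0.3666, 0.1974]
orientation: [-0.001, 0.723, 0.691, -0.0]
contact_force: [0.7, 0.1, -5.3]
opening: 0.0204
finger_force: 59.3
[np.float64(369.8), np.float64(85.8), np.float64(37.7), np.float64(-2.6), array([-0.09, -0.06,  0.  ]), ('turn z deg', np.float64(0.1))] [ 0.89  0.48 -0.47  1.64  0.24  1.09  0.3 ]
```

```bash
python3 -m inch '[[0.02,0.005,0,0,0,0,0],[0.04,0.009,0,0,0,0,0],[0.05,0.011,0,0,0,0,0],[0.05,0.011,0,0,0,0,0],[0.05,0.012,0,0,0,0,0],[0.05,0.012,0,0,0,0,0],[0.05,0.012,0,0,0,0,0],[0.04,0.009,0,0,0,0,0],[0.02,0.005,0,0,0,0,0],[0,0,0.02,0,0,0,0]]'; python3 -m inch '[[0,0,0,0,0,0,0],[0,0,0,0,0,0,0]]'
python3 - <<'E'
from h import *
print(delta([.583,-.001,.10],-2.7))
c=cal("wrist"); im=vision.read_camera("wrist"); np.savez("w7.npz",im=im,K=c[0],p=c[1],M=c[2])
cv2.imwrite("pics/w7.png",cv2.resize(im[:,:,::-1],None,fx=1.5,fy=1.5))
E
```

```text
time: 23.82
tool_pos: [0.5845, 0.0023, 0.1798]
orientation: [0.001, 0.721, 0.693, 0.002]
contact_force: [0.9, -0.9, -5.4]
opening: 0.0201
finger_force: 59.4
time: 24.08
tool_pos: [0.5833, -0.0015, 0.179]
orientation: [0.0, 0.723, 0.691, -0.0]
contact_force: [0.3, -0.8, -4.6]
opening: 0.0199
finger_force: 59.2
[np.float64(0.5), np.float64(-0.3), np.float64(79.0), np.float64(-2.6), array([0.  , 0.02, 0.  ]), ('turn z deg', np.float64(0.12))]
```

View pics/w7.png

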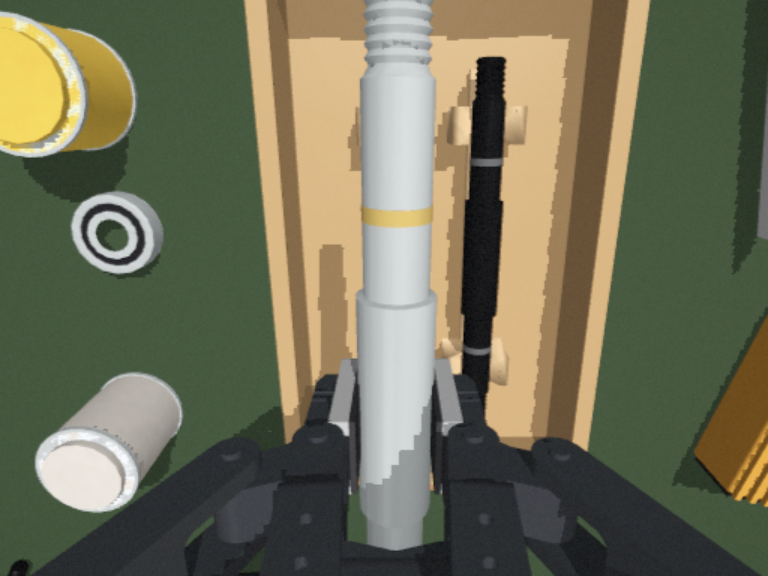

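Black axle runs from (490,58); its thick section (484,201)-(479,315). The empty rest is under the held axle.

Run:
```python
from h import *
d=np.load("w7.npz"); c=(d["K"],d["p"],d["M"])
e=ray(c,np.array([(484,201),(479,315),(490,58)])/1.5,.040); print(e)
m=(e[0]+e[1])/2; v=e[2]-e[1]; a=np.arctan2(v[1],v[0]); print(m,np.degrees(a))
print("empty",m[:2]-.052*np.array([np.sin(a),-np.cos(a)]), "end-.11", e[2]-.11*v/np.linalg.norm(v))
print("case far end inner", ray(c,np.array([(285,37),(570,37)])/1.5,.01), "walls x at row300 top",ray(c,np.array([(274,300),(605,300)])/1.5,.058))
```

```text
[[ 0.63487011  0.03122073  0.04      ]
 [ 0.63268177 -0.0383836   0.04      ]
 [ 0.63705603  0.10522586  0.04      ]]
[ 0.63377594 -0.00358144  0.04      ] 88.25534319909893
empty [ 0.58180005 -0.00199828] end-.11 [ 0.63370705 -0.00472314  0.04      ]
case far end inner [[0.52647793 0.12399651 0.01      ]
 [0.68749725 0.1167171  0.01      ]] walls x at row300 top [[ 0.51386055 -0.01630626  0.058     ]
 [ 0.70084529 -0.02485309  0.058     ]]
```

```bash
python3 -m inch '[[0,-0.0015,0.03,0,0,-0.4,0],[0,0,0.04,0,0,0,0],[0,0,0.04,0,0,0,0],[0,0,0.03,0,0,0,0],[0,0,0.01,0,0,0,0],[0,0,0.005,0,0,0,0],[0,0,0.002,0,0,0,0],[0,0,0,0,0,0,0]]'
```

```text
time: 25.12
tool_pos: [0.5824, -0.0009, 0.0225]
orientation: [0.001, 0.72, 0.694, 0.001]
contact_force: [0.7, -0.1, -4.6]
opening: 0.0202
finger_force: 59.3
```

```bash
python3 -m inch '[[0,0,0.002,0,0,0,0],[0,0,0.001,0,0,0,0],[0,0,0,0,0,0,0],[0,0,0,0,0,0,0]]'
```

```text
time: 25.62
tool_pos: [0.5825, -0.0009, 0.0193]
orientation: [0.001, 0.72, 0.694, 0.001]
contact_force: [-0.2, -1.2, 7.1]
opening: 0.02
finger_force: 60.4
```

```bash
python3 -m inch '[[0,0,0,0,0,0,0.4],[0,0,0,0,0,0,0.4],[0,0,0,0,0,0,0.4],[0,0,0,0,0,0,0.4],[0,0,-0.02,0,0,0,0.4],[0,0,-0.05,0,0,0,0.4],[0,0,-0.05,0,0,0,0.4],[0,0,-0.05,0,0,0,0.4],[0,0,-0.03,0,0,0,0.4],[0,0,0,0,0,0,0.4]]'
python3 - <<'E'
from h import *
c=cal("wrist"); print(delta([.634,-.004,.10],-2.2))
im=vision.read_camera("wrist"); np.savez("w8.npz",im=im,K=c[0],p=c[1],M=c[2])
cv2.imwrite("pics/w8.png",cv2.resize(im[:,:,::-1],None,fx=1.5,fy=1.5))
E
```

```text
time: 26.88
tool_pos: [0.5831, -0.0006, 0.2213]
orientation: [0.002, 0.72, 0.694, 0.002]
contact_force: [0.3, 0.4, -0.5]
opening: 0.0343
finger_force: 0.0
[np.float64(-1.6), np.float64(50.4), np.float64(121.6), np.float64(-2.1), array([ 0.28, -0.01, -0.  ]), ('turn z deg', np.float64(0.07))]
```

View pics/w8.png

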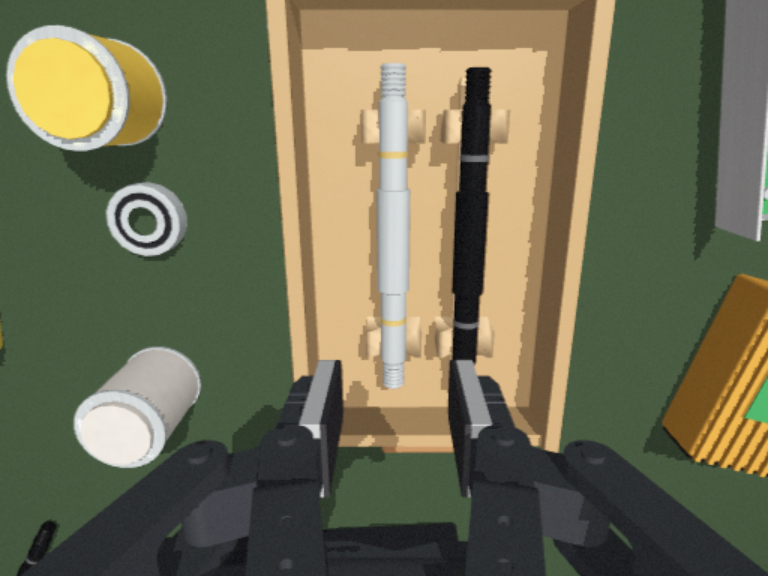

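Bright axle sits in both saddles, parallel to the black one, thick part (393,190)-(393,293); black (472,192)-(467,295).

Run:
```python
from h import *
d=np.load("w8.npz"); c=(d["K"],d["p"],d["M"])
e=ray(c,np.array([(393,190),(393,293),(472,192),(467,295)])/1.5,.038); print(e[:2].mean(0),e[2:].mean(0),e)
m=e[2:].mean(0); print(delta([m[0],m[1],.022],-2.2))
```

```text
[ 0.58241289 -0.00121021  0.038     ] [ 0.63384233 -0.00459469  0.038     ] [[ 0.58378497  0.03435573  0.038     ]
 [ 0.58104081 -0.03677615  0.038     ]
 [ 0.63513728  0.03110157  0.038     ]
 [ 0.63254738 -0.04029094  0.038     ]]
[np.float64(-1.7), np.float64(51.4), np.float64(197.5), np.float64(-2.1), array([ 0.11,  0.01, -0.  ]), ('turn z deg', np.float64(0.07))]
```

```bash
python3 -m inch '[[-0.001,0.025,0,0,0,0,0.4],[-0.001,0.026,0,0,0,0,0.4],[0,0,0.05,0,0,0,0.4],[0,0,0.05,0,0,0,0.4],[0,0,0.03,0,0,0,0.4],[0,0,0,0,0,0,0.4],[0,0,0,0,0,0,0.4]]'; python3 -c "
from h import *
print(delta([.634,-.0045,.0195],-2.2))"
```

```text
time: 27.8
tool_pos: [0.633, -0.0045, 0.0892]
orientation: [0.0, 0.72, 0.694, 0.0]
contact_force: [0.2, 0.2, 0.7]
opening: 0.0341
finger_force: 0.0
[np.float64(0.0), np.float64(1.0), np.float64(69.7), np.float64(-2.1), array([ 0.03, -0.02,  0.  ]), ('turn z deg', np.float64(0.09))]
```

```bash
python3 -m inch '[[0,0.001,0.03,0,0,0,0.4],[0,0,0.025,0,0,0,0.4],[0,0,0.014,0,0,0,0.4],[0,0,0,0,0,0,0.4],[0,0,0,0,0,0,0],[0,0,0,0,0,0,0],[0,0,0,0,0,0,0],[0,0,0,0,0,0,0]]'
```

```text
time: 28.8
tool_pos: [0.6345, -0.0046, 0.021]
orientation: [0.001, 0.72, 0.694, 0.001]
contact_force: [-1.5, 0.8, 7.0]
opening: 0.02
finger_force: 59.1
```

```bash
python3 -m inch '[[0,0,-0.005,0,0,0,0],[0,0,-0.02,0,0,0,0],[0,0,-0.04,0,0,0,0],[0,0,-0.05,0,0,0,0],[0,0,-0.05,0,0,0,0],[0,0,-0.02,0,0,0,0],[-0.02,0,0,0,0,0,0],[-0.04,-0.01,0,0,0,0,0],[-0.05,-0.02,0,0,0,0,0],[-0.05,-0.02,0,0,0,0,0]]'; python3 -m inch '[[-0.05,-0.02,0,0,0,0,0],[-0.05,-0.02,0,0,0,0,0],[-0.05,-0.02,0,0,0,0,0],[-0.03,-0.02,0,0,0,0,0],[-0.01,0,0,0,0,0,0],[0,0,0,0,0,0,0]]'; python3 -m inch '[[0,0,0,0,0,5,0],[0,0,0,0,0,10,0],[0,0,0,0,0,10,0],[0,0,0,0,0,10,0],[0,0,0,0,0,10,0],[0,0,0,0,0,10,0],[0,0,0,0,0,10,0],[0,0,0,0,0,10,0],[0,0,0,0,0,7,0],[0,0,0,0,0,3.8,0]]'; python3 -m inch '[[0,0,0,0,0,0,0]]'; python3 -c "
from h import *
print(delta([.482,-.366,.1],-88.1))"
```

```text
time: 30.05
tool_pos: [0.5759, -0.1655, 0.2038]
orientation: [-0.001, 0.72, 0.694, -0.001]
contact_force: [0.8, 0.0, -4.8]
opening: 0.02
finger_force: 59.3
time: 30.8
tool_pos: [0.49, -0.3506, 0.2041]
orientation: [-0.0, 0.721, 0.693, -0.0]
contact_force: [0.5, 0.7, -4.9]
opening: 0.02
finger_force: 59.4
time: 32.05
tool_pos: [0.4918, -0.3475, 0.2044]
orientation: [-0.001, 1.0, 0.018, -0.0]
contact_force: [-0.5, 0.4, -5.4]
opening: 0.0198
finger_force: 59.4
time: 32.17
tool_pos: [0.4916, -0.3479, 0.2044]
orientation: [-0.0, 1.0, 0.02, -0.0]
contact_force: [1.0, 0.4, -5.7]
opening: 0.0205
finger_force: 59.4
[np.float64(-10.4), np.float64(17.9), np.float64(104.4), np.float64(-87.7), array([-0.06,  0.  , -0.  ]), ('turn z deg', np.float64(0.37))]
```

```bash
python3 -m inch '[[-0.005,0.009,0.02,0,0,0.3,0],[-0.005,0.009,0.04,0,0,0,0],[0,0,0.04,0,0,0,0],[0,0,0.03,0,0,0,0],[0,0,0.01,0,0,0,0],[0,0,0,0,0,0,0],[0,0,0,0,0,0,0]]';  python3 -c "
from h import *
print(delta([.482,-.366,.056],-88.1))"
```

```text
time: 33.05
tool_pos: [0.4825, -0.3685, 0.0661]
orientation: [0.001, 1.0, 0.016, 0.001]
contact_force: [-0.6, 0.1, -4.2]
opening: 0.0199
finger_force: 59.3
[np.float64(-0.5), np.float64(-2.5), np.float64(10.1), np.float64(-88.2), array([ 0.07, -0.12, -0.  ]), ('turn z deg', np.float64(-0.08))]
```

```bash
python3 -m inch '[[0,-0.002,0,0,0,0,0],[0,0,0.004,0,0,0,0],[0,0,0.003,0,0,0,0],[0,0,0.003,0,0,0,0],[0,0,0.001,0,0,0,0],[0,0,0,0,0,0,0],[0,0,0,0,0,0,0]]'
```

```text
time: 33.92
tool_pos: [0.4817, -0.3652, 0.0563]
orientation: [-0.0, 1.0, 0.016, 0.0]
contact_force: [-9.7, 9.6, 27.3]
opening: 0.02
finger_force: 63.2
```

Seated at the expected height. Release gently, rise and look.

```bash
python3 -m inch '[[0,0,-0.001,0,0,0,0],[0,0,0,0,0,0,0.5],[0,0,0,0,0,0,0.7],[0,0,0,0,0,0,0.7],[0,0,0,0,0,0,0.7],[0,0,-0.03,0,0,0,1],[0,0,-0.05,0,0,0,1],[0,0,-0.05,0,0,0,1],[0,0,-0.05,0,0,0,1],[0,0,0,0,0,0,1]]'
python3 - <<'E'
from h import *
c=cal("wrist"); im=vision.read_camera("wrist"); np.savez("w9.npz",im=im,K=c[0],p=c[1],M=c[2])
s=vision.read_camera("scene")[110:330]
cv2.imwrite("pics/w9.png",np.vstack([im,s])[:,:,::-1])
print(delta([.454,.281,.19],-86))
E
```

```text
time: 35.17
tool_pos: [0.4834, -0.3674, 0.2391]
orientation: [0.002, 1.0, 0.015, 0.003]
contact_force: [-0.5, -0.3, -1.2]
opening: 0.0855
finger_force: 0.0
[np.float64(-7.3), np.float64(-647.8), np.float64(44.4), np.float64(-88.2), array([ 0.03, -0.03,  0.  ]), ('turn z deg', np.float64(-2.22))]
```

View pics/w9.png

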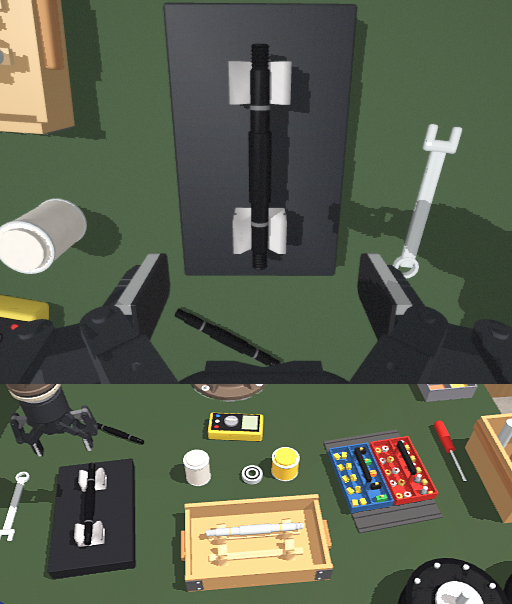

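Black axle lies centred in both V-blocks, bright in the case, trays undisturbed on the mat. Now fetch blue.

```bash
python3 -m inch '[[0,-0.03,0,0,0,-2.2,1],[0,-0.055,0,0,0,0,1],[0,-0.055,0,0,0,0,1],[0,-0.055,0,0,0,0,1],[0,-0.055,0,0,0,0,1],[0,-0.055,0,0,0,0,1],[0,-0.055,0,0,0,0,1],[0,-0.055,0,0,0,0,1],[0,-0.055,0,0,0,0,1],[0,-0.055,0,0,0,0,1]]'; python3 -m inch '[[0,-0.05,0,0,0,0,1],[0,-0.04,0,0,0,0,1],[0,-0.02,0,0,0,0,1],[0,0,0.03,0,0,0,1],[0,0,0,0,0,0,1],[0,0,0,0,0,0,1]]';  python3 -c "
from h import *
print(delta([.4539,.2813,.0478],-86))"
```

```text
time: 36.52
tool_pos: [0.445, 0.1589, 0.2332]
orientation: [0.0, 0.999, 0.035, -0.001]
contact_force: [0.5, -1.2, 0.5]
opening: 0.0853
finger_force: 0.0
time: 37.28
tool_pos: [0.4383, 0.267, 0.2045]
orientation: [0.0, 0.999, 0.035, -0.001]
contact_force: [0.0, 0.4, -0.7]
opening: 0.0852
finger_force: 0.0
[np.float64(16.7), np.float64(-13.2), np.float64(156.7), np.float64(-86.0), array([0.03, 0.06, 0.  ]), ('turn z deg', np.float64(-0.04))]
```

```bash
python3 -m inch '[[0.017,-0.013,0.03,0,0,0,1],[0,0,0.05,0,0,0,1],[0,0,0.04,0,0,0,1],[0,0,0.02,0,0,0,1],[0,0,0.015,0,0,0,1],[0,0,0,0,0,0,1],[0,0,0,0,0,0,1]]';  python3 -c "
from h import *
print(delta([.4539,.2813,.0478],-86))
im=vision.read_camera('wrist'); print(np.where((im.max(2)<100)[200,225:300])[0]+225)"
```

```text
time: 38.15
tool_pos: [0.4552, 0.282, 0.0506]
orientation: [-0.0, 0.999, 0.035, 0.001]
contact_force: [-0.4, -0.2, -0.6]
opening: 0.0854
finger_force: 0.0
[np.float64(-1.3), np.float64(0.6), np.float64(2.8), np.float64(-86.0), array([-0.04, -0.08, -0.  ]), ('turn z deg', np.float64(-0.04))]
[250 251 252 253 254 255 256 257 258 259 260 261 262 263 264 265 266 267
 268 269 270 271 272 273 274 275 276 277 278 279 280]
```

```bash
python3 -m inch '[[-0.001,0.0005,0.003,0,0,0,1],[0,0,0,0,0,0,0],[0,0,0,0,0,0,0],[0,0,0,0,0,0,0],[0,0,0,0,0,0,0],[0,0,0,0,0,0,0],[0,0,0,0,0,0,0]]';  python3 -m inch '[[0,0,-0.01,0,0,0,0],[0,0,-0.03,0,0,0,0],[0,0,-0.05,0,0,0,0],[0,0,-0.04,0,0,0,0],[0,0,-0.01,0,0,3,0],[0,0,0,0,0,3.3,0],[0,0,0,0,0,0,0]]'; python3 -c "
from h import *
print(delta([.6045,-.0871,.19],-92.3))"
```

```text
time: 39.08
tool_pos: [0.4535, 0.2813, 0.0467]
orientation: [-0.0, 0.999, 0.035, 0.0]
contact_force: [0.3, -0.2, 1.1]
opening: 0.0115
finger_force: 59.8
time: 39.95
tool_pos: [0.4532, 0.2805, 0.1868]
orientation: [0.0, 1.0, -0.02, -0.0]
contact_force: [0.4, 0.6, -4.1]
opening: 0.0112
finger_force: 59.2
[np.float64(166.0), np.float64(361.2), np.float64(-3.0), np.float64(-92.3), array([0.04, 0.01, 0.  ]), ('turn z deg', np.float64(-0.0))]
```

```bash
python3 -m inch '[[0.01,0.02,0,0,0,0,0],[0.02,0.042,0,0,0,0,0],[0.02,0.045,0,0,0,0,0],[0.02,0.045,0,0,0,0,0],[0.02,0.045,0,0,0,0,0],[0.02,0.045,0,0,0,0,0],[0.02,0.045,0,0,0,0,0],[0.02,0.04,0,0,0,0,0],[0.012,0.022,0,0,0,0,0],[0.004,0.012,0,0,0,0,0]]';python3 -m inch '[[0,0,0.03,0,0,0,0],[0,0,0.03,0,0,0,0],[0,0,0,0,0,0,0],[0,0,0,0,0,0,0]]'; python3 -c "
from h import *
print(delta([.6045,-.0871,.0937],-92.3))"
```

```text
time: 41.2
tool_pos: [0.6046, -0.0881, 0.186]
orientation: [0.0, 1.0, -0.021, -0.001]
contact_force: [0.1, 0.7, -4.1]
opening: 0.011
finger_force: 59.2
time: 41.7
tool_pos: [0.6052, -0.0857, 0.1277]
orientation: [-0.0, 1.0, -0.02, 0.0]
contact_force: [1.0, -0.7, -3.9]
opening: 0.011
finger_force: 59.1
[np.float64(-0.7), np.float64(1.5), np.float64(34.0), np.float64(-92.2), array([-0.02, -0.05, -0.  ]), ('turn z deg', np.float64(0.05))]
```

```bash
python3 -m inch '[[-0.0007,0.0013,0.015,0,0,0,0],[0,0,0.008,0,0,0,0],[0,0,0.005,0,0,0,0],[0,0,0.003,0,0,0,0],[0,0,0.003,0,0,0,0],[0,0,0,0,0,0,0],[0,0,0,0,0,0,0]]'
```

```text
time: 42.58
tool_pos: [0.6041, -0.0876, 0.0937]
orientation: [0.0, 1.0, -0.02, 0.0]
contact_force: [-3.4, -0.4, 6.1]
opening: 0.0115
finger_force: 60.7
```

Seated at the original height. Release and go for red.

```bash
python3 -m inch '[[0,0,0,0,0,0,0.5],[0,0,0,0,0,0,1],[0,0,0,0,0,0,1],[0,0,0,0,0,0,1],[0,0,-0.05,0,0,0,1],[0,0,-0.05,0,0,0,1],[-0.018,-0.04,0,0,0,-3,1],[-0.02,-0.055,0,0,0,-3.3,1],[-0.02,-0.055,0,0,0,0,1],[-0.02,-0.055,0,0,0,0,1]]'; python3 -m inch '[[-0.02,-0.055,0,0,0,0,1],[-0.02,-0.055,0,0,0,0,1],[-0.02,-0.055,0,0,0,0,1],[-0.01,-0.04,0,0,0,0,1],[0,-0.03,0,0,0,0,1],[0,0,0,0,0,0,1],[0,0,0,0,0,0,1]]'; python3 -c "
from h import *
print(delta([.4456,.3939,.0476],-86))"
```

```text
time: 43.82
tool_pos: [0.5186, 0.1163, 0.1928]
orientation: [-0.0, 0.999, 0.035, 0.0]
contact_force: [0.8, -0.3, -0.2]
opening: 0.0853
finger_force: 0.0
time: 44.7
tool_pos: [0.4335, 0.3434, 0.1923]
orientation: [0.0, 0.999, 0.034, -0.0]
contact_force: [0.7, 0.0, 0.2]
opening: 0.0853
finger_force: 0.0
[np.float64(15.5), np.float64(-49.7), np.float64(144.7), np.float64(-86.0), array([0.05, 0.01, 0.  ]), ('turn z deg', np.float64(-0.05))]
```

```bash
python3 -m inch '[[0.015,-0.05,0,0,0,0,1],[0,0,0.05,0,0,0,1],[0,0,0.05,0,0,0,1],[0,0,0.03,0,0,0,1],[0,0,0.012,0,0,0,1],[0,0,0,0,0,0,1],[0,0,0,0,0,0,1]]';  python3 -c "
from h import *
print(delta([.4456,.3939,.0476],-86))
im=vision.read_camera('wrist'); print(np.where((im.max(2)<100)[200,225:300])[0]+225)"
```

```text
time: 45.58
tool_pos: [0.4456, 0.3957, 0.0521]
orientation: [-0.001, 0.999, 0.034, 0.001]
contact_force: [-0.6, -0.2, -0.5]
opening: 0.0851
finger_force: 0.0
[np.float64(-0.2), np.float64(1.8), np.float64(4.5), np.float64(-86.0), array([-0.08, -0.1 , -0.  ]), ('turn z deg', np.float64(-0.05))]
[253 254 255 256 257 258 259 260 261 262 263 264 265 266 267 268 269 270
 271 272 273 274 275 276 277 278 279 280 281 282]
```

```bash
python3 -m inch '[[0,0.0018,0.0045,0,0,0,1],[0,0,0,0,0,0,0],[0,0,0,0,0,0,0],[0,0,0,0,0,0,0],[0,0,0,0,0,0,0],[0,0,0,0,0,0,0],[0,0,0,0,0,0,0]]';  python3 -m inch '[[0,0,-0.01,0,0,0,0],[0,0,-0.03,0,0,0,0],[0,0,-0.05,0,0,0,0],[0,0,-0.04,0,0,0,0],[0,0,-0.01,0,0,3,0],[0,0,0,0,0,3.4,0],[0,0,0,0,0,0,0]]'; python3 -c "
from h import *
print(delta([.6108,.0808,.19],-92.5))"
```

```text
time: 46.5
tool_pos: [0.4449, 0.3938, 0.0462]
orientation: [-0.0, 0.999, 0.035, 0.0]
contact_force: [-0.8, 1.5, -0.5]
opening: 0.0112
finger_force: 60.9
time: 47.38
tool_pos: [0.4446, 0.3929, 0.1863]
orientation: [0.0, 1.0, -0.021, -0.0]
contact_force: [0.1, -0.1, -4.7]
opening: 0.0114
finger_force: 60.2
[np.float64(179.1), np.float64(304.8), np.float64(-3.5), np.float64(-92.4), array([0.05, 0.01, 0.  ]), ('turn z deg', np.float64(0.09))]
```

```bash
python3 -m inch '[[0.01,0.02,0,0,0,0,0],[0.02,0.035,0,0,0,0,0],[0.025,0.042,0,0,0,0,0],[0.025,0.042,0,0,0,0,0],[0.025,0.042,0,0,0,0,0],[0.025,0.042,0,0,0,0,0],[0.025,0.042,0,0,0,0,0],[0.015,0.025,0,0,0,0,0],[0.009,0.015,0,0,0,0,0],[0,0,0.03,0,0,0,0]]';python3 -m inch '[[0,0,0.03,0,0,0,0],[0,0,0,0,0,0,0],[0,0,0,0,0,0,0]]'; python3 -c "
from h import *
print(delta([.6105,.0808,.0933],-92.5))"
```

```text
time: 48.62
tool_pos: [0.6129, 0.0803, 0.1576]
orientation: [-0.0, 1.0, -0.022, 0.002]
contact_force: [-0.4, 0.2, -4.9]
opening: 0.0111
finger_force: 60.2
time: 49.0
tool_pos: [0.6112, 0.0821, 0.1272]
orientation: [-0.0, 1.0, -0.02, 0.0]
contact_force: [-0.2, -0.3, -4.2]
opening: 0.0114
finger_force: 60.2
[np.float64(-0.7), np.float64(1.3), np.float64(33.8), np.float64(-92.3), array([-0.04, -0.04,  0.  ]), ('turn z deg', np.float64(0.16))]
```

```bash
python3 -m inch '[[-0.0007,0.0012,0.015,0,0,0,0],[0,0,0.008,0,0,0,0],[0,0,0.005,0,0,0,0],[0,0,0.003,0,0,0,0],[0,0,0.003,0,0,0,0],[0,0,0,0,0,0,0],[0,0,0,0,0,0,0]]'
```

```text
time: 49.88
tool_pos: [0.6103, 0.0801, 0.0932]
orientation: [0.0, 1.0, -0.021, 0.0]
contact_force: [-3.9, -0.3, 5.6]
opening: 0.011
finger_force: 61.7
```

Seated. Release, rise, and check against the first wrist view.

```bash
python3 -m inch '[[0,0,0,0,0,0,0.5],[0,0,0,0,0,0,1],[0,0,0,0,0,0,1],[0,0,0,0,0,0,1],[0,0,-0.05,0,0,0,1],[0,0,-0.05,0,0,0,1],[-0.018,0.028,-0.05,0,0,0,1],[-0.018,0.028,-0.05,0,0,0,1],[-0.018,0.028,-0.05,0,0,0,1],[0,0,-0.045,0,0,0,1]]';python3 -m inch '[[0,0,0,0,0,0,1],[0,0,0,0,0,0,1],[0,0,0,0,0,0,1]]'
python3 - <<'E'
from h import *
c=cal("wrist"); im=vision.read_camera("wrist"); s=vision.read_camera("scene")[110:330]
cv2.imwrite("pics/w10.png",np.vstack([im,s])[:,:,::-1]); im=im.astype(int)
dark=((im[...,0]<90)&(im.max(2)<90)).astype(np.uint8)
for n,(x,y) in dict(red=(.611,.08),blue=(.605,-.086)).items():
    u,v=proj(c,[x,y,.115])[0].astype(int)
    print(n,rect(c,blob(dark,(u-14,v-50,u+14,v+50)),.115))
E
```

```text
time: 51.12
tool_pos: [0.5516, -0.0044, 0.3894]
orientation: [0.001, 1.0, -0.023, 0.001]
contact_force: [0.6, 0.1, -0.2]
opening: 0.0854
finger_force: 0.0
time: 51.5
tool_pos: [0.5522, -0.0016, 0.3856]
orientation: [0.0, 1.0, -0.021, -0.001]
contact_force: [-0.5, -0.6, 0.3]
opening: 0.0859
finger_force: 0.0
red (0.6114, 0.0793, 100, 15, -2.6)
blue (0.6049, -0.0884, 101, 14, -2.1)
```

View pics/w10.png

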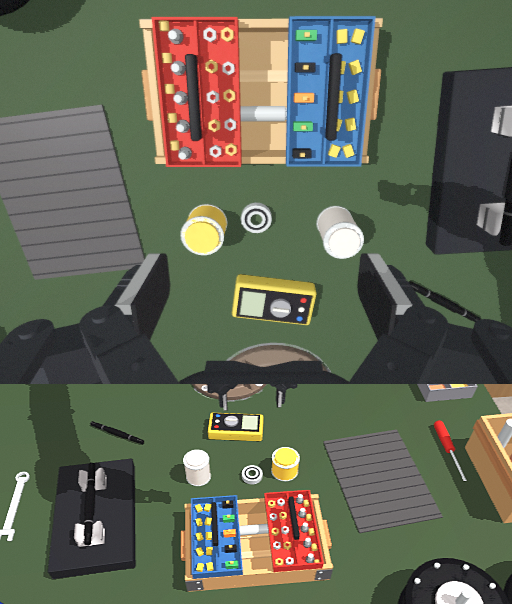

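Both trays are back within about 2 mm of their start. The bright axle is in the case (264,113), the black axle is on the V-blocks, and the tins have not moved.

```bash
python3 -c "
from plant import workorder
print(workorder.sign_off())"
```

```text
the job is handed in; nothing more can be done
None
```

The changeover is done and handed in at about 52 s: bright axle in the case rest, black axle on the V-blocks, both trays back within about 2 mm of where they started, tins not moved; the sign-off returned no verdict.

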